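# Close the shipping canister around its inner tin

### The job

Stand the slim tin upright in the open lower half of the shipping canister on the bench, then put the cover over it and twist the cover clockwise (seen from above) until it drops fully home and sits level on the lower half's shoulder. Leave the wide tin, the label roll and the carton where they are.

Things in the scene. Friction and masses are not known exactly. Their poses are not given: they have to be found in the camera images.
- cradle: Plywood cradle, 120 x 120 x 22 mm, screwed to the bench. Origin: centre of its underside; z up, x and y along its sides. In it, on the same axis, is clamped the round aluminium lower half of the canister, which cannot move or turn: a cup of 61 mm inner diameter, inner floor 16 mm above the bench, 91 mm outer diameter up to the shoulder at 33 mm, then a neck up to the rim at 66 mm.
- rim (a point): Centre of the neck's rim, 66 mm above the bench; axes as the cradle's. The 68 mm neck wears a collar, 80 mm diameter, from the rim down 24 mm, with two opposite entry notches 14 mm wide cut in its top for the cover's lugs. The line through the two notches lies up to 0.35 rad either way from the cradle's x axis; this angle changes each time and is not reported: see it or feel for it.
- ledge (a point): On the axis, 52 mm above the bench: the ledges below the entry notches, where lugs that have passed them come to rest. From there a passage 9 mm high, under the collar's top, leads clockwise (from above) to an end wall. Just before the wall, 0.60 rad from the entry notch, the ledge ends in a second notch, 14 mm wide, through which the lugs sink. Anticlockwise is blocked.
- shoulder (a point): On the axis, 33 mm above the bench: the flat shoulder on which the cover's lower edge rests when fully home. The cover's lower edge stands at 56 mm while its lugs rest on top of the collar, at 42 mm with the lugs on the ledges, at 33 mm when home. Nothing springs: the cover sinks by its weight or a light push.
- cover: Aluminium cover: a hollow cap, open below, 91 mm outer and 84 mm inner diameter, inner depth 70 mm, 74 mm high without its grip bar, about 0.25 kg, standing on the bench open side down. Origin: centre of its lower edge; z up, x along the grip bar. A half turn of the cover makes no difference. Ordinary metal friction.
- bar (a point): Middle of the top of the cover's straight grip bar, 104 mm above the lower edge. The bar runs along the cover's x axis: 66 mm long, 12 mm thick, 30 mm high, standing on the cover's flat top.
- lugs (a point): On the cover's axis, 10 mm above its lower edge, at the height of the undersides of its two inner lugs. They sit on the inner wall at the cover's +x and -x sides, right under the ends of the grip bar: 8 mm wide, 6 mm high, inner ends 35.5 mm from the axis. They pass a notch when within about 0.07 rad of its middle.
- slim_tin: The inner tin: closed plain steel round tin, diameter 48 mm, height 80 mm, about 0.14 kg, standing on the bench. Origin: centre of its underside; z up. Standing in the lower half its underside is at z = 16 mm and its top at 96 mm, with about 6 mm of room all round.
- wide_tin: A like steel tin but 68 mm in diameter, 80 mm high, too wide for the canister; to be left alone. Origin: centre of its underside. The two tins may stand in each other's places.
- label_roll: Roll of white labels standing on end, diameter 84 mm, 60 mm high; to be left alone. Origin: centre of its underside.
- carton: Closed cardboard carton 90 x 120 x 60 mm lying on the bench; to be left alone. Origin: centre of its underside.
Mind the look-alikes: they are no part of the job. What is shaped like the slim_tin but yellow is not meant. What is shaped like the cover but purple is not meant.

How it is judged:
By the outcome, as a careful person would: the job done as asked, in the order asked, and still so for the second after the job is handed in, with the robot touching nothing.
It also fails if it takes over 72 s, if anything falls off the work surface, if the arm or the gripper's body presses on something with over 40 N, if the wrist force passes 120 N, or if a joint passes its speed limit or range.

### The arm

A 6-joint arm with a two-finger parallel gripper is mounted at the origin on the work surface. World frame = base frame: x ahead of the robot, y to its left, z up, the work surface at z = 0. Lengths are in m, angles in rad, forces in N, time in s.
With the tool pointing down it reaches from about 0.375 to 0.825 m from the base axis. Payload 5.5 kg.
Tool frame: the origin (TCP) lies at the very end of the fingers, on their centre line; the grasp point (between the pads) lies 19 mm behind it; z points along the fingers, y is the line along which they close (so a half turn about z gives the same grasp; the last joint's range is limited). The gripper opens to 85 mm and grips with 20 to 120 N. Pads are 22 mm wide; open, the fingers measure 114 mm over their backs; the gripper's body (76 mm by 85 mm) begins 54 mm behind the grasp point. The pads swing forward as they close: fully open they stand 13 mm farther back than shut.
Start: joints at [-1.117, 0.314, -0.047, 1.21, 0, 1.571], TCP at [0.263, -0.539, 0.231] pointing down, gripper open.
Joint ranges: [-2.67, 2.67], [-0.69, 1.73], [-1.03, 1.25], [-2.08, 2.16], [-1.42, 1.45], [-3.14, 3.14]. Speed limits (rad/s): [2.39, 2.39, 3.01, 3.14, 3.14, 3.14].

### API

Orientations are given as a unit quaternion [x, y, z, w].
In Python, from cell import bot gives the robot as it stands.
- The arm moves only by the tool arm_command, never from a script. Its arguments are lists of equal length, an entry for each row: "dp": the shift along the tool's x, y, z in cm, a list of three; "turn": the turn, a rotation vector about the tool's x, y, z in degrees, a list of three; "jaw": the finger opening in cm, from 0 to 8.54. A call has 1 to 8 rows; each row shifts and turns the commanded pose from where the row before left it, along the tool's axes as they then stand; what a row does not reach is not made up. A row lasts 1/12 s, in which the tool goes at most 41.7 mm and 7.16 degrees, less where a joint would pass 70% of its speed; a pose out of reach is approached as far as the arm can. A call with a gripper value outside its range is refused whole. The fingers move at their own pace and stop on an object; the grip force is fixed at half the most. Time passes only in rows, so rows that do not move let the fingers close. It gives the time, the measured TCP pose, the force, the opening and the grip force at its end, in the units of the state.
- bot.sense(): the state, without advancing time (a new reading comes with each control period).
- bot.grab_frame(name): name is "scene" or "top" or "wrist"; returns the picture (400x640x3 uint8, red, green, blue); there is no depth.
- bot.camera_params(name): a dict with "K" (3x3 intrinsics, pixels), "origin" and "rotation" of the camera in the world. Camera axes: x right, y down, z forward; pixel columns grow to the right and rows downward; lengths in m; the calibration is good to about 2 mm. A picture is of the moment at which its call begins: read the wrist's pose just before it. camera_params takes no time and is no camera call; for the wrist camera it gives the pose at the moment of the call.
- bot.finish_job(): hands the job in; it is judged then, once.
The state is a dict: "clock": time; "joint_pos": joint angles; "joint_vel": joint speeds; "tau": joint torques, N m; "position": TCP position; "eef_rot": TCP orientation; "force": force on the tool from outside, world axes, zero at the start; "moment": the same for the moment, N m; "width": finger opening in m; "gripper_force": force on a finger pad.
Only numpy, scipy, OpenCV 4.12 (cv2) and the standard library are available. Lean on these libraries where they do the work, as an engineer would, in place of code of your own. Each camera call takes 0.05 s, during which the arm holds its last target. There are 200 camera calls.

## Working session

There is one attempt and no reset: what is moved stays moved. The work goes in short steps, Python scripts to look and compute and a tool call to move; the robot and the scene stay as the last step left them, time stands still between calls to the robot, and variables do not carry over. Pictures are saved under pics/ and viewed, at most 10 in all, crops included, and the job is handed in when it is done.

Besides the shell and the picture viewer there is one more tool, called after ">>>" as name(argument=value, ...) on one line, values as JSON. arm_command: Moves the arm, as the interface text tells. Its arguments: {"type":"object","properties":{"dp":{"type":"array"},"turn":{"type":"array"},"jaw":{"type":"array"}},"required":["dp","turn","jaw"]}

```bash
mkdir -p pics; ls
python3 - <<'E'
from cell import bot
import cv2
s=bot.sense();print(s['clock'],s['position'],s['eef_rot'],s['width'])
for n in("scene","top"):
    cv2.imwrite(f'pics/{n}0.png',bot.grab_frame(n)[:,:,::-1]);p=bot.camera_params(n);print(n,p)
E
```

```text
pics
0.0 [ 0.26277976 -0.53876866  0.23045421] [ 9.74368983e-01  2.24954225e-01 -1.86766065e-04 -8.04722549e-04] 0.08550157233943133
scene {'K': array([[476.09395664,   0.        , 323.19656496],
       [  0.        , 476.09395664, 195.82589834],
       [  0.        ,   0.        ,   1.        ]]), 'origin': array([ 1.20450317, -0.4343342 ,  0.94495513]), 'rotation': array([ 0.83540188,  0.40707603, -0.1606093 , -0.33256196])}
top {'K': array([[479.08831345,   0.        , 317.32943583],
       [  0.        , 479.08831345, 192.82015895],
       [  0.        ,   0.        ,   1.        ]]), 'origin': array([0.41968659, 0.06224287, 1.35718495]), 'rotation': array([ 0.71618711, -0.69672926,  0.02802953, -0.0293038 ])}
```

View pics/top0.png

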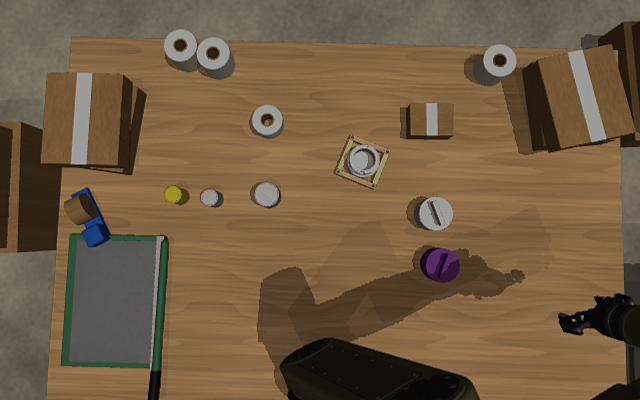

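View pics/scene0.png

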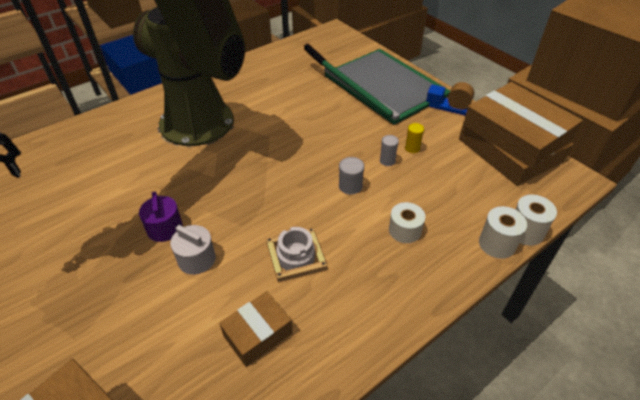

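Top view: tins at (174,194) yellow decoy, (210,198) small grey, and (266,194) big grey. The slim tin is the small grey one at (210,198). Covers are at (435,213) grey and (440,264) purple; the grey one is meant. The cradle is at (362,161). I'll confirm in an enlarged crop.

```bash
cat > h.py <<'E'
import numpy as np,cv2
from cell import bot
from scipy.spatial.transform import Rotation as R
def ray(p,uv,z):
    d=R.from_quat(p['rotation']).apply(np.linalg.solve(p['K'],[uv[0],uv[1],1.]));o=np.array(p['origin'])
    return o+d*(z-o[2])/d[2]
def proj(p,X):
    c=R.from_quat(p['rotation']).inv().apply(np.atleast_2d(X)-p['origin']);q=c@p['K'].T;return q[:,:2]/q[:,2:]
E
python3 - <<'E'
from h import *
im=cv2.imread('pics/top0.png')
def c(u,v,w,h,k):return cv2.resize(im[v:v+h,u:u+w],None,fx=k,fy=k,interpolation=cv2.INTER_CUBIC)
a=c(155,170,130,50,6)  # 780x300
b=np.hstack([c(325,130,75,60,5),c(400,190,80,60,5)])
b=cv2.copyMakeBorder(b,0,0,0,780-b.shape[1],cv2.BORDER_CONSTANT) if b.shape[1]<780 else b
cv2.imwrite('pics/crop0.png',np.vstack([a,b]))
p=bot.camera_params('top')
for n,uv,z in(('slim',(210,197),.08),('wide',(266,194),.08),('yel',(174,194),.08),('cover',(435,213),.09),('crad',(362,161),.05)):print(n,ray(p,uv,z))
E
```

```text
slim [0.50435848 0.3524725  0.08      ]
wide [0.51651658 0.20311177 0.08      ]
yel [0.50974634 0.44910698 0.08      ]
cover [ 0.47768882 -0.24655455  0.09      ]
crad [ 0.61710703 -0.05440536  0.05      ]
```

View pics/crop0.png

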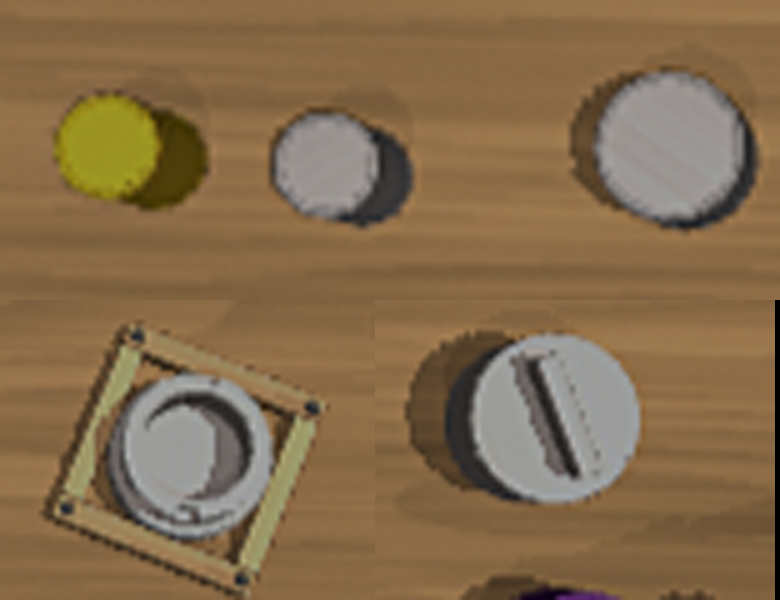

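The crop confirms it:
- **Slim tin:** small grey tin, centre about (208.9,197.1), about 47.5 mm across. The wide one measures about 65 mm.
- **Cover:** grey, centre (435.6,213.2), bar running at about (53,115) in pixels.
- **Cradle:** centre (362.2,161), with possible notch marks near the rim's top and bottom edges.

Next I get the precise positions and the wrist camera offset, and set up a planning helper.

```bash
cat >> h.py <<'E'
def plan(pos,yaw=None,n=None):
    "rows (dp cm, turn deg) from the measured pose to TCP pos, tool-x heading yaw (deg), pointing down"
    s=bot.sense();r=R.from_quat(s['eef_rot']);x=r.as_matrix()[:,0];y0=np.degrees(np.arctan2(x[1],x[0]))
    d=np.array(pos)-s['position'];dy=0 if yaw is None else (yaw-y0+180)%360-180
    if yaw is not None and abs(yaw-y0)>181: pass
    n=n or int(max(np.ceil(np.linalg.norm(d)/.040),np.ceil(abs(dy)/7),1))
    print('yaw now %.1f'%y0,'rows',n,'turn_z/row %.2f'%(-dy/n))
    for i in range(n):
        a=np.radians(y0+dy*i/n);t=np.array([[np.cos(a),np.sin(a),0],[np.sin(a),-np.cos(a),0],[0,0,-1]])
        print(np.round(t.T@d/n*100,2).tolist(),end=' ')
    print()
E
python3 - <<'E'
from h import *
p=bot.camera_params('top')
for n,uv,z in(('slim',(208.9,197.1),.08),('wide',(266.6,194.1),.08),('cover',(435.6,213.2),.074),('crad',(362.2,161),.022)):print(n,ray(p,uv,z))
a,b=ray(p,(431,201.5),.1),ray(p,(441,224.5),.1);print('bar',np.degrees(np.arctan2(*(a-b)[1::-1])))
w=bot.camera_params('wrist');s=bot.sense();r=R.from_quat(s['eef_rot'])
print('cam in tool',r.inv().apply(w['origin']-s['position']),(r.inv()*R.from_quat(w['rotation'])).as_matrix().round(3),w['K'][0])
plan([.478,-.26,.25],115)
E
```

```text
slim [0.50400979 0.35540004 0.08      ]
wide [0.51629264 0.20149797 0.08      ]
cover [ 0.47792989 -0.25206329  0.074     ]
crad [ 0.62135123 -0.05746595  0.022     ]
bar 24.10289036562651
cam in tool [ 0.07886685  0.00108094 -0.14335046] [[ 0.    -0.952 -0.306]
 [ 1.     0.    -0.001]
 [ 0.001 -0.306  0.952]] [278.41461776   0.         316.46179413]
yaw now 26.0 rows 13 turn_z/row -6.85
[2.43, -1.2, -0.15] [2.55, -0.9, -0.15] [2.64, -0.59, -0.15] [2.7, -0.27, -0.15] [2.71, 0.05, -0.15] [2.68, 0.37, -0.15] [2.62, 0.69, -0.15] [2.52, 1.0, -0.15] [2.38, 1.29, -0.15] [2.21, 1.56, -0.15] [2.01, 1.82, -0.15] [1.78, 2.04, -0.15] [1.52, 2.24, -0.15]
```

Run:
```python
from h import *
plan([.618,-.057,.23],116,16)
```

```text
yaw now 26.0 rows 16 turn_z/row -5.62
[3.32, -1.73, 0.0] [3.47, -1.4, 0.0] [3.59, -1.05, 0.0] [3.68, -0.7, 0.0] [3.73, -0.33, 0.0] [3.74, 0.03, 0.0] [3.72, 0.4, 0.0] [3.66, 0.76, 0.0] [3.57, 1.12, 0.0] [3.44, 1.46, 0.0] [3.28, 1.79, 0.0] [3.09, 2.11, 0.0] [2.87, 2.4, 0.0] [2.62, 2.67, 0.0] [2.35, 2.91, 0.0] [2.05, 3.13, 0.0]
```

>>> arm_command(dp=[[3.3,-1.7,0],[3.5,-1.4,0],[3.6,-1.0,0],[3.7,-0.7,0],[3.7,-0.3,0],[3.7,0,0],[3.7,0.4,0],[3.7,0.8,0]], turn=[[0,0,-5.6],[0,0,-5.6],[0,0,-5.6],[0,0,-5.6],[0,0,-5.6],[0,0,-5.6],[0,0,-5.6],[0,0,-5.6]], jaw=[8.5,8.5,8.5,8.5,8.5,8.5,8.5,8.5])

```text
clock: 0.77
position: [0.4422, -0.2978, 0.231]
eef_rot: [0.814, 0.581, -0.0, -0.0]
force: [0.7, -0.3, -0.5]
width: 0.0847
gripper_force: 0.0
```

>>> arm_command(dp=[[3.6,1.1,0],[3.4,1.5,0],[3.3,1.8,0],[3.1,2.1,0],[2.9,2.4,0],[2.6,2.7,0],[2.3,2.9,0],[2.1,3.1,0]], turn=[[0,0,-5.6],[0,0,-5.6],[0,0,-5.6],[0,0,-5.6],[0,0,-5.6],[0,0,-5.6],[0,0,-5.6],[0,0,-5.6]], jaw=[8.5,8.5,8.5,8.5,8.5,8.5,8.5,8.5])

```text
clock: 1.43
position: [0.6212, -0.0577, 0.2308]
eef_rot: [0.531, 0.848, -0.0, -0.0]
force: [1.2, -0.2, -0.3]
width: 0.0849
gripper_force: 0.0
```

Run:
```python
from h import *
import pickle
s=bot.sense();p=bot.camera_params('wrist');im=bot.grab_frame('wrist')[:,:,::-1]
print(s['clock'],s['position'],s['joint_pos'],s['force'])
cv2.imwrite('pics/w1.png',im);pickle.dump((s,p),open('w1.pkl','wb'))
c=proj(p,[.621,-.0575,.066])[0];print(c)
u,v=(c-[75,58]).astype(int).clip(0);print(u,v)
cv2.imwrite('pics/w1c.png',cv2.resize(im[v:v+116,u:u+150],None,fx=5,fy=5,interpolation=cv2.INTER_CUBIC))
plan([.504,.355,.16],170)
```

```text
1.4333 [ 0.62120659 -0.05773266  0.23084663] [-9.26011082e-02  3.59912974e-01  1.64609165e-02  1.22807596e+00
 -1.30163241e-04  1.02643534e+00] [ 1.18770654 -0.19551917 -0.31318877]
[316.06879304 179.8331374 ]
241 121
yaw now 116.4 rows 11 turn_z/row -4.87
[3.8, 0.66, 0.64] [3.73, 0.98, 0.64] [3.64, 1.3, 0.64] [3.51, 1.6, 0.64] [3.36, 1.89, 0.64] [3.19, 2.17, 0.64] [3.0, 2.44, 0.64] [2.78, 2.68, 0.64] [2.54, 2.91, 0.64] [2.28, 3.11, 0.64] [2.01, 3.29, 0.64]
```

View pics/w1c.png

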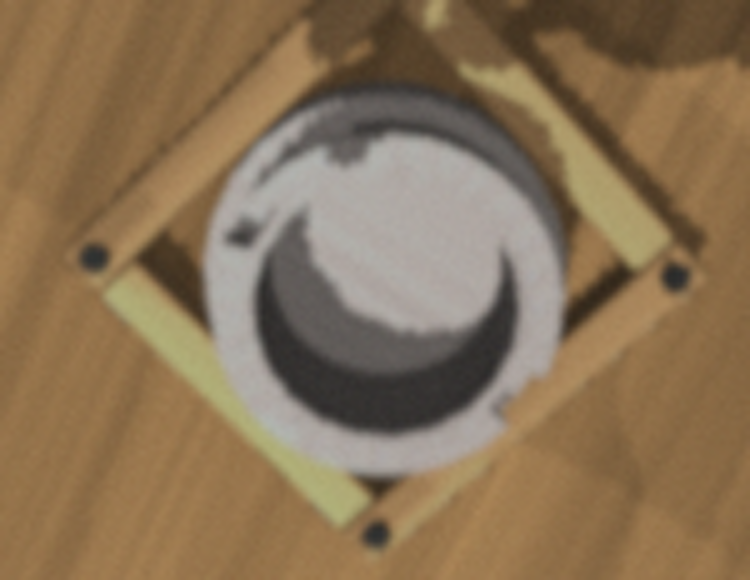

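The crop shows the rim centre near (387,303). One notch is at lower right, about (520,407), and the opposite one at upper left, about (255,200), with its dark edge at (240,235). I'll unwrap the rim plane in polar form to read the angle.

Run:
```python
from h import *
import pickle
s,p=pickle.load(open('w1.pkl','rb'));im=cv2.imread('pics/w1.png')
C=lambda x,y:(241+(x+.5)/5-.5,121+(y+.5)/5-.5)
pts=np.array([ray(p,C(*q),.066)[:2] for q in[(255,300),(517,300),(386,435),(300,402),(470,405)]])
A=np.c_[2*pts,np.ones(len(pts))];x=np.linalg.lstsq(A,(pts**2).sum(1),rcond=None)[0];print('rim',x[:2],'r',np.sqrt(x[2]+x[0]**2+x[1]**2))
sc=np.array([ray(p,C(*q),.022)[:2] for q in[(94,257),(677,277),(376,535)]]);print('screws',sc,'mid',(sc[0]+sc[1])/2)
for e in(sc[2]-sc[0],sc[1]-sc[2]):print(np.degrees(np.arctan2(e[1],e[0])))
c=x[:2];
for q in[(520,407),(540,378),(500,437),(255,200),(240,235)]:
    d=ray(p,C(*q),.066)[:2]-c;print(q,np.hypot(*d),np.degrees(np.arctan2(d[1],d[0])))
ims=[]
for a0 in(-60,120):
    th=np.radians(np.linspace(a0,a0+100,800));rr=np.linspace(.048,.028,160)
    X=np.stack([c[0]+rr[:,None]*np.cos(th),c[1]+rr[:,None]*np.sin(th),np.full((160,800),.066)],-1)
    q=proj(p,X.reshape(-1,3)).reshape(160,800,2).astype(np.float32)
    o=cv2.remap(im,q,None,cv2.INTER_CUBIC)
    for k in range(0,100,10):cv2.putText(o,str(a0+k),(k*8,12),0,.4,(0,0,255));cv2.line(o,(k*8,0),(k*8,160),(0,0,255),1) if 0 else cv2.line(o,(k*8,14),(k*8,22),(0,0,255),1)
    ims.append(o)
cv2.imwrite('pics/polar.png',np.vstack(ims))
```

```text
rim [ 0.62435625 -0.05973919] r 0.029949306656553716
screws [[ 0.55544617 -0.09001034]
 [ 0.69337891 -0.02893242]
 [ 0.65490202 -0.12842296]] mid [ 0.62441254 -0.05947138]
-21.117949537242463
68.85656157367771
(520, 407) 0.038911223323562415 -10.6245882751329
(540, 378) 0.03913836547176933 1.6753399682961445
(500, 437) 0.04067537590989832 -22.898989173074064
(255, 200) 0.03886769471412721 164.8276914165906
(240, 235) 0.0373117825315031 177.7198991503619
```

View pics/polar.png

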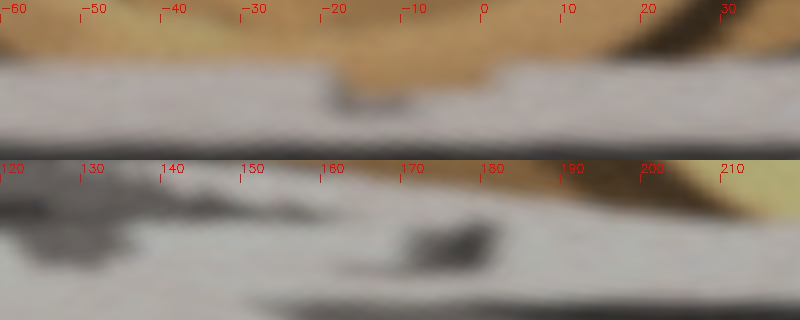

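The polar view shows the notches at about −19.5° to +1.5° and about 160° to 182°. That puts the notch line at −9°, which is 12° from the cradle x axis at −21°, within the stated range. Now to the tin.

>>> arm_command(dp=[[3.8,0.7,0.4],[3.7,1.0,0.4],[3.6,1.3,0.4],[3.5,1.6,0.4],[3.4,1.9,0.4],[3.2,2.2,0.4],[3.0,2.4,0.4],[2.8,2.7,0.4]], turn=[[0,0,-4.9],[0,0,-4.9],[0,0,-4.9],[0,0,-4.9],[0,0,-4.9],[0,0,-4.9],[0,0,-4.9],[0,0,-4.9]], jaw=[8.5,8.5,8.5,8.5,8.5,8.5,8.5,8.5])

```text
clock: 2.15
position: [0.5359, 0.2391, 0.1988]
eef_rot: [0.216, 0.976, -0.0, -0.0]
force: [0.5, -0.2, 0.4]
width: 0.0852
gripper_force: 0.0
```

>>> arm_command(dp=[[2.5,2.9,0.4],[2.3,3.1,0.4],[2.0,3.3,0.4]], turn=[[0,0,-4.9],[0,0,-4.9],[0,0,-4.9]], jaw=[8.5,8.5,8.5])

```text
clock: 2.4
position: [0.5043, 0.3502, 0.1868]
eef_rot: [0.09, 0.996, -0.0, -0.0]
force: [1.1, 0.8, 0.3]
width: 0.085
gripper_force: 0.0
```

Run:
```python
from h import *
import pickle
s=bot.sense();p=bot.camera_params('wrist');im=bot.grab_frame('wrist')[:,:,::-1]
print(s['clock'],s['position'],s['joint_pos'].round(2))
pickle.dump((s,p),open('w2.pkl','wb'));cv2.imwrite('pics/w2.png',im)
c=proj(p,[.504,.355,.08])[0];print(c);u,v=(c-[100,75]).astype(int);print(u,v)
cv2.imwrite('pics/w2c.png',cv2.resize(im[max(v,0):v+150,u:u+200],None,fx=4,fy=4,interpolation=cv2.INTER_CUBIC))
```

```text
2.4 [0.5043202  0.35022214 0.18678409] [ 0.61  0.36 -0.08  1.13 -0.    0.79]
[321.92124687 194.05278988]
221 119
```

View pics/w2c.png

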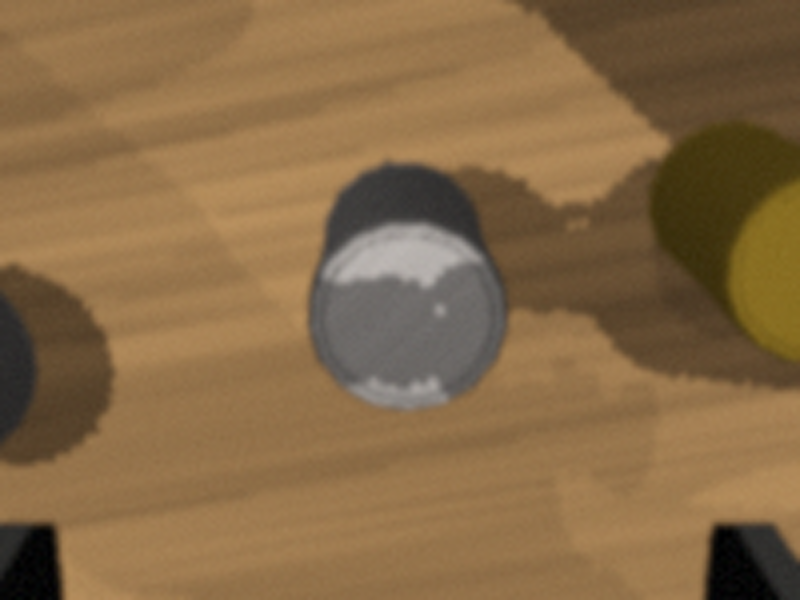

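The slim tin sits between the fingers, its top disc centred at crop (408,316). The yellow tin is to its right and the wide tin to its left.

Run:
```python
from h import *
import pickle
s,p=pickle.load(open('w2.pkl','rb'))
C=lambda x,y:(221+(x+.5)/4-.5,119+(y+.5)/4-.5)
c=ray(p,C(408.5,316),.08);print(c,ray(p,C(311,316),.08)-ray(p,C(506,316),.08),ray(p,C(408,223),.08)-ray(p,C(408,409),.08))
plan([c[0],c[1],.050],170)
```

```text
[0.50761092 0.35516112 0.08      ] [-0.00821684 -0.04525436  0.        ] [-0.04541109  0.00792043  0.        ]
yaw now 170.3 rows 4 turn_z/row 0.06
[-0.15, -0.02, 3.39] [-0.15, -0.02, 3.39] [-0.15, -0.01, 3.39] [-0.15, -0.01, 3.39]
```

>>> arm_command(dp=[[-0.15,0,3.4],[-0.15,0,3.4],[-0.15,0,3.4],[-0.15,0,3.4],[0,0,0],[0,0,0],[0,0,0],[0,0,0]], turn=[[0,0,0],[0,0,0],[0,0,0],[0,0,0],[0,0,0],[0,0,0],[0,0,0],[0,0,0]], jaw=[8.5,8.5,8.5,8.5,8.5,4.0,4.0,4.0])

```text
clock: 3.12
position: [0.5132, 0.3493, 0.0542]
eef_rot: [0.092, 0.996, 0.002, 0.002]
force: [-0.0, 0.8, 2.1]
width: 0.0512
gripper_force: 1.1
```

>>> arm_command(dp=[[0,0,0],[0,0,0],[0,0,0],[0,0,0]], turn=[[0,0,0],[0,0,0],[0,0,0],[0,0,0]], jaw=[4.0,4.0,4.0,4.0])

```text
clock: 3.45
position: [0.5135, 0.3495, 0.0546]
eef_rot: [0.091, 0.996, 0.002, 0.002]
force: [1.1, 2.4, 6.8]
width: 0.0465
gripper_force: 60.4
```

Run:
```python
from h import *
plan([.6240,-.0595,.17],130,15)
```

```text
yaw now 169.5 rows 15 turn_z/row 2.63
[-1.22, -2.55, -0.77] [-1.34, -2.49, -0.77] [-1.45, -2.42, -0.77] [-1.56, -2.36, -0.77] [-1.67, -2.28, -0.77] [-1.77, -2.2, -0.77] [-1.87, -2.12, -0.77] [-1.96, -2.03, -0.77] [-2.06, -1.94, -0.77] [-2.14, -1.84, -0.77] [-2.22, -1.74, -0.77] [-2.3, -1.64, -0.77] [-2.37, -1.53, -0.77] [-2.44, -1.42, -0.77] [-2.51, -1.3, -0.77]
```

>>> arm_command(dp=[[0,0,-4.0],[0,0,-4.0],[0,0,-3.6],[-1.2,-2.6,0],[-1.3,-2.5,0],[-1.4,-2.4,0],[-1.6,-2.4,0],[-1.7,-2.3,0]], turn=[[0,0,0],[0,0,0],[0,0,0],[0,0,2.6],[0,0,2.6],[0,0,2.6],[0,0,2.6],[0,0,2.6]], jaw=[4.0,4.0,4.0,4.0,4.0,4.0,4.0,4.0])

```text
clock: 4.12
position: [0.548, 0.2093, 0.1686]
eef_rot: [0.205, 0.979, 0.0, 0.001]
force: [-0.5, -0.5, -1.5]
width: 0.0464
gripper_force: 62.5
```

>>> arm_command(dp=[[-1.8,-2.2,0],[-1.9,-2.1,0],[-2.0,-2.0,0],[-2.1,-1.9,0],[-2.1,-1.8,0],[-2.2,-1.7,0],[-2.3,-1.6,0],[-2.4,-1.5,0]], turn=[[0,0,2.6],[0,0,2.6],[0,0,2.6],[0,0,2.6],[0,0,2.6],[0,0,2.6],[0,0,2.6],[0,0,2.6]], jaw=[4.0,4.0,4.0,4.0,4.0,4.0,4.0,4.0])

```text
clock: 4.78
position: [0.6102, -0.0073, 0.1685]
eef_rot: [0.378, 0.926, 0.0, 0.001]
force: [0.4, -0.4, -1.5]
width: 0.0465
gripper_force: 62.5
```

>>> arm_command(dp=[[-2.4,-1.4,0],[-2.5,-1.3,0],[0,0,0],[0,0,0],[0,0,0]], turn=[[0,0,2.6],[0,0,2.6],[0,0,0],[0,0,0],[0,0,0]], jaw=[4.0,4.0,4.0,4.0,4.0])

```text
clock: 5.2
position: [0.6247, -0.0596, 0.1679]
eef_rot: [0.419, 0.908, 0.0, 0.0]
force: [-0.2, 0.4, -2.4]
width: 0.0466
gripper_force: 62.5
```

Run:
```python
from h import *
import pickle
s=bot.sense();p=bot.camera_params('wrist');im=bot.grab_frame('wrist')[:,:,::-1]
print(s['clock'],s['position'],s['eef_rot'].round(4),s['joint_pos'].round(2),s['force'])
s2=bot.sense();print('after cam',s2['clock'],s2['position'])
pickle.dump((s,p),open('w3.pkl','wb'))
c=proj(p,s['position']+[0,0,.025])[0];print(c);u,v=(c-[100,85]).astype(int);print(u,v)
cv2.imwrite('pics/w3.png',im);cv2.imwrite('pics/w3c.png',cv2.resize(im[max(v,0):v+150,u:u+200],None,fx=4,fy=4,interpolation=cv2.INTER_CUBIC))
```

```text
5.2 [ 0.62467504 -0.0596486   0.16785386] [4.187e-01 9.081e-01 2.000e-04 0.000e+00] [-0.1   0.39 -0.08  1.1   0.    0.77] [-0.24507531  0.43352592 -2.37277861]
after cam 5.25 [ 0.62459347 -0.0591429   0.1677732 ]
[316.29633328 274.6645844 ]
216 189
```

View pics/w3c.png

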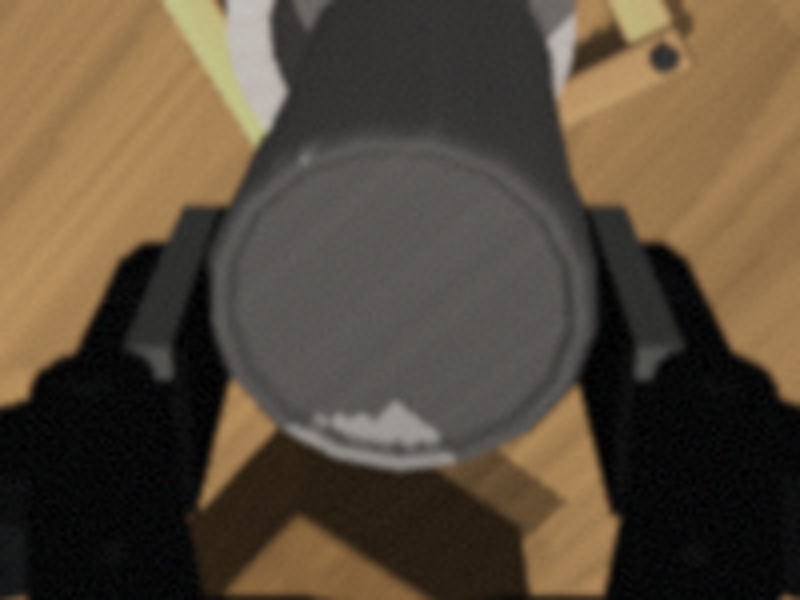

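The tin is held squarely, its top disc centred at about crop (403,303), with the cup visible behind it.

Run:
```python
from h import *
import pickle
s,p=pickle.load(open('w3.pkl','rb'));r=R.from_quat(s['eef_rot'])
C=lambda x,y:(216+(x+.5)/4-.5,189+(y+.5)/4-.5)
z=s['position'][2]+.0255
l,rr,t,b=[ray(p,C(*q),z) for q in((213,303),(593,303),(403,138),(403,468))]
c=np.r_[((l+rr)/2)[:2]]*0+np.array([(l+rr)[:2]/2,(t+b)[:2]/2]).mean(0);print(c,np.linalg.norm(l-rr),np.linalg.norm(t-b))
print('tin in tool',r.inv().apply(np.r_[c,z]-s['position']))
print('rim by top of cup: error',c-[.6240,-.0595])
```

```text
[ 0.62116491 -0.05547579] 0.04574795370069442 0.04531005314869229
tin in tool [ 5.45534016e-03  5.13241017e-05 -2.54994112e-02]
rim by top of cup: error [-0.00283509  0.00402421]
```

>>> arm_command(dp=[[-0.5,0,2.0],[0,0,2.5],[0,0,2.0],[0,0,1.5],[0,0,1.0],[0,0,0.4],[0,0,0],[0,0,0]], turn=[[0,0,0],[0,0,0],[0,0,0],[0,0,0],[0,0,0],[0,0,0],[0,0,0],[0,0,0]], jaw=[4.0,4.0,4.0,4.0,4.0,4.0,4.0,4.0])

```text
clock: 5.92
position: [0.6286, -0.0631, 0.0741]
eef_rot: [0.418, 0.908, 0.0, 0.0]
force: [0.6, -0.9, -1.6]
width: 0.0467
gripper_force: 63.1
```

>>> arm_command(dp=[[0,0,0.2],[0,0,0.1],[0,0,0]], turn=[[0,0,0],[0,0,0],[0,0,0]], jaw=[4.0,4.0,4.0])

```text
clock: 6.17
position: [0.6285, -0.0636, 0.0708]
eef_rot: [0.419, 0.908, 0.0, 0.0]
force: [-0.7, 0.2, -1.6]
width: 0.0465
gripper_force: 63.1
```

>>> arm_command(dp=[[0,0,0.1],[0,0,0],[0,0,0],[0,0,0],[0,0,0],[0,0,-1.0],[0,0,-3],[0,0,-4]], turn=[[0,0,0],[0,0,0],[0,0,0],[0,0,0],[0,0,0],[0,0,0],[0,0,0],[0,0,0]], jaw=[4.0,4.2,6.5,8.5,8.5,8.5,8.5,8.5])

```text
clock: 6.83
position: [0.6254, -0.0633, 0.1473]
eef_rot: [0.419, 0.908, -0.001, -0.003]
force: [0.9, -0.1, 0.2]
width: 0.0851
gripper_force: 0.0
```

>>> arm_command(dp=[[0,0,-4],[0,0,-2],[0,0,0]], turn=[[0,0,0],[0,0,0],[0,0,0]], jaw=[8.5,8.5,8.5])

```text
clock: 7.08
position: [0.6315, -0.0639, 0.2165]
eef_rot: [0.419, 0.908, 0.002, 0.005]
force: [1.1, -0.3, 0.4]
width: 0.0849
gripper_force: 0.0
```

Run:
```python
from h import *
import pickle
s=bot.sense();p=bot.camera_params('wrist');im=bot.grab_frame('wrist')[:,:,::-1]
print(s['clock'],s['position'])
pickle.dump((s,p),open('w4.pkl','wb'))
c=proj(p,[.624,-.06,.08])[0];print(c);u,v=(c-[75,58]).astype(int);print(u,v)
cv2.imwrite('pics/w4.png',im);cv2.imwrite('pics/w4c.png',cv2.resize(im[max(v,0):v+116,u:u+150],None,fx=5,fy=5,interpolation=cv2.INTER_CUBIC))
plan([.481,-.254,.2],204)
```

```text
7.0833 [ 0.63151048 -0.06389377  0.21651949]
[312.253278  178.4218654]
237 120
yaw now 130.5 rows 11 turn_z/row -6.68
[-0.43, -2.15, 0.12] [-0.18, -2.19, 0.12] [0.08, -2.2, 0.12] [0.33, -2.17, 0.12] [0.58, -2.12, 0.12] [0.82, -2.04, 0.12] [1.06, -1.93, 0.12] [1.27, -1.79, 0.12] [1.47, -1.63, 0.12] [1.65, -1.45, 0.12] [1.81, -1.25, 0.12]
```

View pics/w4c.png

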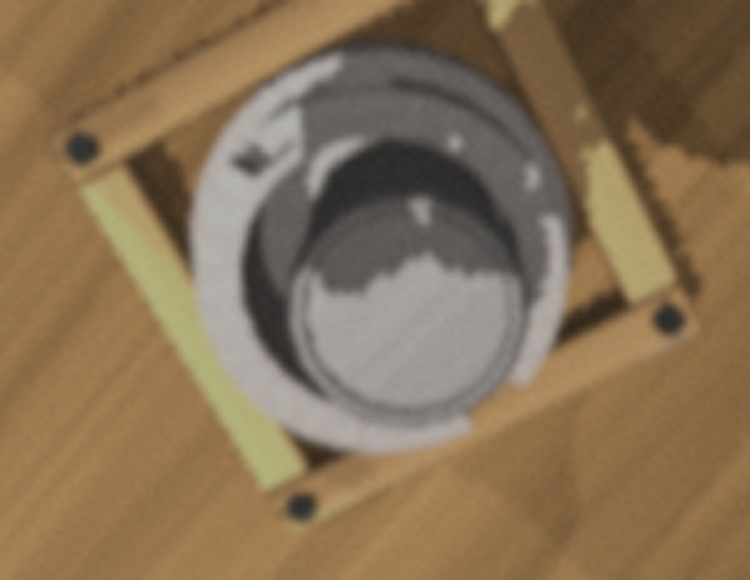

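The tin stands upright in the cup, with its top at crop (410,308). Both notches are still visible at (500,400) and (265,150). Now over to the cover.

>>> arm_command(dp=[[-0.4,-2.2,0.1],[-0.2,-2.2,0.1],[0.1,-2.2,0.1],[0.3,-2.2,0.1],[0.6,-2.1,0.1],[0.8,-2.0,0.1],[1.1,-1.9,0.1],[1.3,-1.8,0.1]], turn=[[0,0,-6.7],[0,0,-6.7],[0,0,-6.7],[0,0,-6.7],[0,0,-6.7],[0,0,-6.7],[0,0,-6.7],[0,0,-6.7]], jaw=[8.5,8.5,8.5,8.5,8.5,8.5,8.5,8.5])

```text
clock: 7.8
position: [0.5171, -0.2021, 0.2001]
eef_rot: [-0.039, 0.999, 0.0, -0.001]
force: [-0.5, -0.4, 0.6]
width: 0.0851
gripper_force: 0.0
```

>>> arm_command(dp=[[1.5,-1.6,0.1],[1.6,-1.4,0.1],[1.8,-1.2,0.1],[0,0,0],[0,0,0],[0,0,0],[0,0,0],[0,0,0]], turn=[[0,0,-6.7],[0,0,-6.7],[0,0,-6.7],[0,0,0],[0,0,0],[0,0,0],[0,0,0],[0,0,0]], jaw=[8.5,8.5,8.5,8.5,8.5,8.5,8.5,8.5])

```text
clock: 8.47
position: [0.4787, -0.2516, 0.1981]
eef_rot: [-0.21, 0.978, 0.0, -0.0]
force: [0.4, 0.7, 0.5]
width: 0.0847
gripper_force: 0.0
```

Run:
```python
from h import *
import pickle
s=bot.sense();p=bot.camera_params('wrist');im=bot.grab_frame('wrist')[:,:,::-1]
print(s['clock'],s['position'],s['joint_pos'].round(2))
pickle.dump((s,p),open('w5.pkl','wb'))
c=proj(p,[.481,-.254,.09])[0];print(c);u,v=(c-[80,60]).astype(int);print(u,v)
cv2.imwrite('pics/w5.png',im);cv2.imwrite('pics/w5c.png',cv2.resize(im[max(v,0):v+120,u:u+160],None,fx=5,fy=5,interpolation=cv2.INTER_CUBIC))
```

```text
8.4667 [ 0.4787093  -0.2516053   0.19807128] [-0.48  0.22 -0.25  1.1   0.   -0.91]
[314.02541626 196.30530966]
234 136
```

View pics/w5c.png

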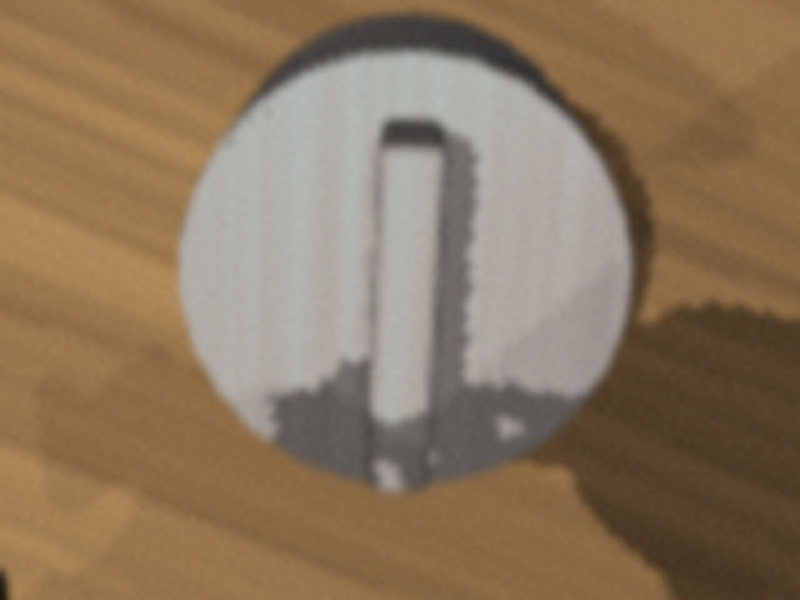

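The bar is nearly aligned with the tool. Its top runs from crop (412,147) to (400,490), and the cover's disc spans 180 to 633.

Run:
```python
from h import *
import pickle
s,p=pickle.load(open('w5.pkl','rb'))
C=lambda x,y:(234+(x+.5)/5-.5,136+(y+.5)/5-.5)
a,b=ray(p,C(412,147),.104),ray(p,C(400,490),.104)
print('bar',(a+b)/2,np.linalg.norm(a-b),np.degrees(np.arctan2(*(a-b)[1::-1])))
l,r=ray(p,C(180,265),.074),ray(p,C(633,265),.074);t=ray(p,C(407,50),.074);print((l+r)/2,np.linalg.norm(l-r),t)
m=((a+b)/2)[:2];yaw=np.degrees(np.arctan2(*(a-b)[1::-1]))
plan([m[0],m[1],.112],yaw);
```

```text
bar [ 0.48040723 -0.25344103  0.104     ] 0.06492626764583956 -157.77677048949974
[ 0.47793201 -0.25452776  0.074     ] 0.09045670907520996 [ 0.439087   -0.27183767  0.074     ]
yaw now -155.8 rows 3 turn_z/row 0.67
[-0.03, -0.08, 2.87] [-0.03, -0.08, 2.87] [-0.03, -0.08, 2.87]
```

>>> arm_command(dp=[[-0.1,-0.2,3.0],[0,0,3.5],[0,0,3.0],[0,0,1.7],[0,0,0.7],[0,0,0],[0,0,0],[0,0,0]], turn=[[0,0,2],[0,0,0],[0,0,0],[0,0,0],[0,0,0],[0,0,0],[0,0,0],[0,0,0]], jaw=[8.5,8.5,8.5,8.5,8.5,6.0,3.0,0.8])

```text
clock: 9.18
position: [0.4813, -0.2543, 0.0809]
eef_rot: [-0.193, 0.981, -0.001, 0.001]
force: [-0.1, 0.3, 0.2]
width: 0.0513
gripper_force: 0.0
```

>>> arm_command(dp=[[0,0,0],[0,0,0],[0,0,0],[0,0,0],[0,0,0],[0,0,0],[0,0,0],[0,0,0]], turn=[[0,0,0],[0,0,0],[0,0,0],[0,0,0],[0,0,0],[0,0,0],[0,0,0],[0,0,0]], jaw=[0.5,0.5,0.5,0.5,0.5,0.5,0.5,0.5])

```text
clock: 9.85
position: [0.4805, -0.2538, 0.0801]
eef_rot: [-0.193, 0.981, -0.0, 0.001]
force: [-1.3, 1.0, 5.7]
width: 0.0108
gripper_force: 61.5
```

Run:
```python
from h import *
s=bot.sense();print(s['clock'],s['position'],s['eef_rot'].round(4),s['force'],s['width'],s['gripper_force'])
r=R.from_quat(s['eef_rot']).as_matrix();print(np.degrees(np.arctan2(r[1,0],r[0,0])),r[:,2])
```

```text
9.85 [ 0.48048757 -0.25379662  0.08005347] [-1.926e-01  9.813e-01 -2.000e-04  5.000e-04] [-1.28576084  1.0266039   5.65480245] 0.01079563659198719 61.52454614639282
-157.79331708253235 [ 1.12626872e-03 -1.56740848e-04 -9.99999353e-01]
```

>>> arm_command(dp=[[0,0,-1.5],[0,0,-3.0],[0,0,-3.5],[0,0,-3.0],[0,0,-1.0],[0,0,0],[0,0,0]], turn=[[0,0,0],[0,0,0],[0,0,0],[0,0,0],[0,0,0],[0,0,0],[0,0,0]], jaw=[0.5,0.5,0.5,0.5,0.5,0.5,0.5])

```text
clock: 10.43
position: [0.4798, -0.2537, 0.1985]
eef_rot: [-0.193, 0.981, 0.0, -0.0]
force: [-0.9, 0.2, -2.7]
width: 0.0106
gripper_force: 60.5
```

Run:
```python
from h import *
s=bot.sense();print(s['clock'],s['position'],s['force'],s['width'])
plan([.6243,-.0597,.2],171,10)
```

```text
10.4333 [ 0.47979057 -0.25371833  0.19847411] [-0.88742919  0.23776612 -2.70796886] 0.010632793228816198
yaw now -157.8 rows 10 turn_z/row 3.12
[-2.07, 1.25, -0.02] [-2.0, 1.36, -0.02] [-1.92, 1.47, -0.02] [-1.84, 1.57, -0.02] [-1.75, 1.67, -0.02] [-1.66, 1.76, -0.02] [-1.56, 1.85, -0.02] [-1.46, 1.93, -0.02] [-1.35, 2.01, -0.02] [-1.24, 2.08, -0.02]
```

>>> arm_command(dp=[[-2.1,1.2,0],[-2.0,1.4,0],[-1.9,1.5,0],[-1.8,1.6,0],[-1.8,1.7,0],[-1.7,1.8,0],[-1.6,1.8,0],[-1.5,1.9,0]], turn=[[0,0,3.1],[0,0,3.1],[0,0,3.1],[0,0,3.1],[0,0,3.1],[0,0,3.1],[0,0,3.1],[0,0,3.1]], jaw=[0.5,0.5,0.5,0.5,0.5,0.5,0.5,0.5])

```text
clock: 11.1
position: [0.5955, -0.0966, 0.1959]
eef_rot: [0.024, 1.0, 0.0, -0.002]
force: [0.1, -0.7, -1.8]
width: 0.0111
gripper_force: 60.3
```

>>> arm_command(dp=[[-1.3,2.0,0],[-1.2,2.1,0],[0,0,0],[0,0,0],[0,0,0],[0,0,0],[0,0,0],[0,0,0]], turn=[[0,0,3.1],[0,0,3.3],[0,0,0],[0,0,0],[0,0,0],[0,0,0],[0,0,0],[0,0,0]], jaw=[0.5,0.5,0.5,0.5,0.5,0.5,0.5,0.5])

```text
clock: 11.77
position: [0.624, -0.0596, 0.1991]
eef_rot: [0.079, 0.997, -0.0, -0.0]
force: [-0.4, -0.8, -2.4]
width: 0.011
gripper_force: 60.4
```

Run:
```python
from h import *
s=bot.sense();print(s['clock'],s['position'],s['force'],s['moment'],s['joint_pos'].round(2))
plan([.6243,-.0597,.15],171,1)
```

```text
11.7667 [ 0.62403813 -0.0596124   0.19914324] [-0.40420714 -0.77693383 -2.43578081] [-0.03955246  0.00239495  0.02368539] [-0.1   0.38 -0.03  1.16 -0.    0.06]
yaw now 170.9 rows 1 turn_z/row -0.06
[-0.03, -0.0, 4.91]
```

>>> arm_command(dp=[[0,0,2.5],[0,0,2.0],[0,0,0.4],[0,0,0.3],[0,0,0.3],[0,0,0.3],[0,0,0],[0,0,0]], turn=[[0,0,0],[0,0,0],[0,0,0],[0,0,0],[0,0,0],[0,0,0],[0,0,0],[0,0,0]], jaw=[0.5,0.5,0.5,0.5,0.5,0.5,0.5,0.5])

```text
clock: 12.43
position: [0.625, -0.0588, 0.142]
eef_rot: [0.078, 0.997, -0.0, 0.001]
force: [-0.5, 0.3, -2.8]
width: 0.0107
gripper_force: 60.3
```

>>> arm_command(dp=[[0,0,0.3],[0,0,0.3],[0,0,0.3],[0,0,0],[0,0,0]], turn=[[0,0,0],[0,0,0],[0,0,0],[0,0,0],[0,0,0]], jaw=[0.5,0.5,0.5,0.5,0.5])

```text
clock: 12.85
position: [0.6243, -0.0587, 0.1319]
eef_rot: [0.078, 0.997, 0.0, -0.0]
force: [-0.9, 0.4, -1.7]
width: 0.0109
gripper_force: 60.5
```

Passed below 0.136 without contact, so the lugs are in the notches. On to the ledge (TCP about 0.122).

>>> arm_command(dp=[[0,0,0.3],[0,0,0.3],[0,0,0.3],[0,0,0.1],[0,0,0],[0,0,0]], turn=[[0,0,0],[0,0,0],[0,0,0],[0,0,0],[0,0,0],[0,0,0]], jaw=[0.5,0.5,0.5,0.5,0.5,0.5])

```text
clock: 13.35
position: [0.6245, -0.0588, 0.1222]
eef_rot: [0.078, 0.997, 0.0, -0.0]
force: [-0.1, 0.5, -2.1]
width: 0.011
gripper_force: 60.6
```

>>> arm_command(dp=[[0,0,-0.05],[0,0,0],[0,0,0],[0,0,0],[0,0,0],[0,0,0],[0,0,0],[0,0,0]], turn=[[0,0,4],[0,0,5],[0,0,5],[0,0,5],[0,0,5],[0,0,5],[0,0,0],[0,0,0]], jaw=[0.5,0.5,0.5,0.5,0.5,0.5,0.5,0.5])

```text
clock: 14.02
position: [0.6246, -0.0588, 0.1228]
eef_rot: [0.324, 0.946, 0.0, 0.0]
force: [-0.2, -0.1, -2.3]
width: 0.0105
gripper_force: 60.3
```

Run:
```python
from h import *
s=bot.sense();print(s['clock'],s['position'],s['force'],s['moment'],s['joint_pos'].round(2));plan(s['position'],136.6,1)
```

```text
14.0167 [ 0.62461746 -0.05882842  0.12279001] [-0.19598061 -0.14265782 -2.2596098 ] [ 0.01506714 -0.03982596  0.02781968] [-0.09  0.42 -0.14  1.    0.    0.57]
yaw now 142.1 rows 1 turn_z/row 5.54
[0.0, 0.0, 0.0]
```

>>> arm_command(dp=[[0,0,0],[0,0,0],[0,0,0],[0,0,0.2],[0,0,0.2],[0,0,0],[0,0,0]], turn=[[0,0,2],[0,0,2],[0,0,1.5],[0,0,0],[0,0,0],[0,0,0],[0,0,0]], jaw=[0.5,0.5,0.5,0.5,0.5,0.5,0.5])

```text
clock: 14.6
position: [0.6244, -0.0588, 0.1185]
eef_rot: [0.37, 0.929, -0.0, -0.0]
force: [-0.3, -1.1, -0.9]
width: 0.0108
gripper_force: 60.4
```

Dropped below the ledge level (0.1185 < 0.122). Lowering to home at about 0.113.

>>> arm_command(dp=[[0,0,0.2],[0,0,0.2],[0,0,0.2],[0,0,0],[0,0,0]], turn=[[0,0,0],[0,0,0],[0,0,0],[0,0,0],[0,0,0]], jaw=[0.5,0.5,0.5,0.5,0.5])

```text
clock: 15.02
position: [0.6248, -0.0587, 0.1131]
eef_rot: [0.37, 0.929, 0.0, 0.0]
force: [-0.8, 0.5, 1.5]
width: 0.0111
gripper_force: 60.8
```

>>> arm_command(dp=[[0,0,0.1],[0,0,0.1],[0,0,0],[0,0,0]], turn=[[0,0,0],[0,0,0],[0,0,0],[0,0,0]], jaw=[0.5,0.5,0.5,0.5])

```text
clock: 15.35
position: [0.625, -0.0586, 0.113]
eef_rot: [0.37, 0.929, 0.0, 0.001]
force: [-4.2, 1.4, 13.8]
width: 0.0105
gripper_force: 62.6
```

>>> arm_command(dp=[[0,0,0],[0,0,0],[0,0,0],[0,0,0],[0,0,0],[0,0,-2],[0,0,-4],[0,0,-4]], turn=[[0,0,0],[0,0,0],[0,0,0],[0,0,0],[0,0,0],[0,0,0],[0,0,0],[0,0,0]], jaw=[2.0,4.0,6.0,7.0,7.0,7.0,7.0,7.0])

```text
clock: 16.02
position: [0.6229, -0.0587, 0.2099]
eef_rot: [0.371, 0.929, -0.001, -0.002]
force: [1.4, -0.5, 0.5]
width: 0.0702
gripper_force: 0.0
```

>>> arm_command(dp=[[-2,0,-2],[-4,0,0],[-4,0,0],[-3,0,0],[0,0,0],[0,0,0],[0,0,0]], turn=[[0,0,0],[0,0,0],[0,0,0],[0,0,0],[0,0,0],[0,0,0],[0,0,0]], jaw=[7.0,7.0,7.0,7.0,7.0,7.0,7.0])

```text
clock: 16.6
position: [0.7183, -0.1481, 0.2299]
eef_rot: [0.371, 0.929, 0.0, -0.001]
force: [0.5, 0.1, 0.3]
width: 0.0701
gripper_force: 0.0
```

Run:
```python
from h import *
o=[]
for n in('scene','wrist'):
    p=bot.camera_params(n);im=bot.grab_frame(n)[:,:,::-1];c=proj(p,[.624,-.059,.07])[0]
    u,v=(c-[65,65]).astype(int).clip(0);u=min(u,510);v=min(v,270);print(n,c)
    o.append(cv2.resize(im[v:v+130,u:u+130],(400,400),interpolation=cv2.INTER_CUBIC))
cv2.imwrite('pics/end.png',np.hstack(o))
```

```text
scene [295.32978019 238.69985863]
wrist [315.88276239  53.26755522]
```

View pics/end.png

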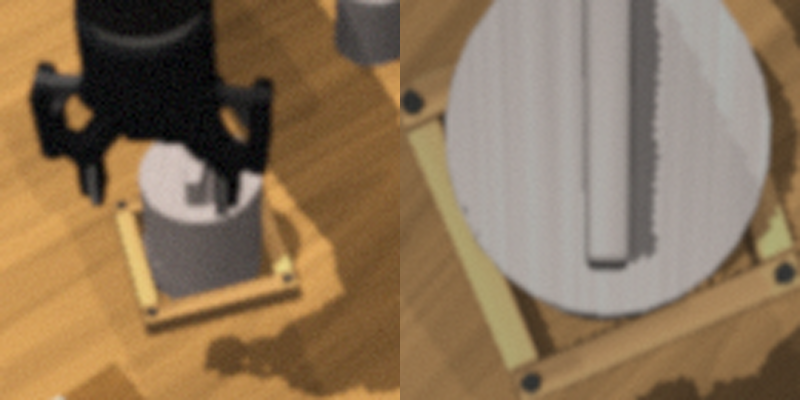

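The cover sits level and low on the lower half. It seated firmly at TCP 0.113, which matches the home height of 33 mm, and the gripper is clear.

```bash
python3 -c "
from cell import bot
print(bot.finish_job())"
```

```text
the job is handed in; nothing more can be done
None
```

I stood the slim tin upright in the canister, turned the cover clockwise until it dropped home level on the shoulder, and handed the job in at about 17 s; no verdict came back.

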